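# Release the eccentric cam and slide the specimen to the code reader

## Robot

A 6-joint arm with a two-finger parallel gripper is mounted at the origin on a cart in front of the work surface, level with it; the furniture and walls round the work are solid. World frame = base frame: x ahead of the robot, y to its left, z up, the work surface at z = 0. Lengths are in m, angles in degrees, forces in N, time in s.
With the tool pointing down it reaches from about 0.375 to 0.9 m from the base axis. Payload 3.1 kg.
Tool frame: the origin (TCP) lies on the front face of the gripper's body, between the roots of the fingers; the fingertips stand 70 mm ahead of it and the grasp point (between the pads) lies 51 mm ahead of it (bot.tip_extent is the distance from the TCP to the fingertips, in m); z points along the fingers, x is the direction in which the jaws open and shut, and the axes are right-handed (so a half turn about z gives the same grasp; the last joint's range is limited). The gripper opens to 87 mm and grips with 3 to 60 N. Pads are 19 mm wide; open, the fingers measure 117 mm over their backs; the gripper's body (75 mm by 190 mm) begins 51 mm behind the grasp point.
Start: joints at [53.256, 30.224, 82.088, -0, 67.689, -10.227], TCP at [0.279, 0.559, 0.292] pointing down, gripper open.
Joint ranges: [-176.69, 176.69], [-43.24, 126.21], [12.49, 139.97], [-82, 262], [0, 151.66], [-163.58, 163.58]. Speed limits (degrees/s): [159.86, 159.86, 180, 180, 180, 180].

## Interface

Orientations are given as a 3x3 rotation matrix whose columns are the frame's x, y, z axes.
In Python, from rig import bot, viewer, ticket gives the robot as it stands. The module is installed in compiled form; this text tells all that it offers.
- The arm moves only by the tool arm_command, never from a script. Its argument "targets" is a list of rows, each an object with "rot": the turn, a rotation vector about the tool's x, y, z in degrees, a list of three; "offset": the shift along the tool's x, y, z in cm, a list of three; "gripper": the closure, from 0 (fully open) to 1 (shut). A call has 1 to 8 rows; each row is the pose to reach, as a shift and turn from the pose commanded when the call began, along the tool's axes at that moment; what a row does not reach only later rows make up. A row lasts 1/10 s, in which the tool goes at most 50 mm and 8.59 degrees, less where a joint would pass 70% of its speed; a pose out of reach is approached as far as the arm can. A call with a gripper value outside its range is refused whole. The fingers move at their own pace and stop on an object; the grip force is fixed at half the most. Time passes only in rows, so rows that repeat a pose let the fingers close. It gives the time, the measured TCP pose, the force and the opening at its end, in the units of the state.
- bot.read_state(): the state, without advancing time (a new reading comes with each control period).
- viewer.capture(name): name is "scene" or "side" or "wrist"; returns a dict with "frame" (400x640x3 uint8, red, green, blue), "fx", "fy", "cx", "cy" (pixels), "view" (4x4, takes a point from world to camera coordinates). Camera axes: x right, y down, z forward; pixel columns grow to the right and rows downward; lengths in m; the calibration is good to about 2 mm. A picture is of the moment at which its call begins. There is no depth.
- ticket.hand_in(): hands the job in, once; it reports no verdict.
The state is a dict: "time_s": time; "joint_positions": joint angles; "qvel": joint speeds; "tau": joint torques, N m; "position": TCP position; "tcp_rot": TCP orientation; "force": force on the tool from outside, world axes, zero at the start; "moment": the same for the moment, N m; "opening": opening from 0.0 (shut) to 1.0 (fully open).
Only numpy, scipy, OpenCV 4.12 (cv2) and the standard library are available. Lean on these libraries where they do the work, as an engineer would, in place of code of your own. Each camera call takes 0.05 s, during which the arm holds its last target. There are 200 camera calls.

## Task

The sample slide with the jar on it is locked by the brass eccentric cam. Without gripping or lifting anything, push the red lever round until the cam is at its low point (lever pointing straight forward along the station, at the yellow mark beside the reader), and only then push the slide forward by its blue upright tab until it is fully home at its end stops. Do not touch the jar, leave it standing in its nest, leave the cam at its low point and do not disturb the other things on the bench.

Things in the scene. Friction and masses are not known exactly. Their poses are not given: they have to be found in the camera images.
- station: Grey base plate of the reading station, 300 x 190 x 10 mm, fixed. Origin at the centre of its underside; x points forward, the way the slide travels (from the blue tab towards the white reader), y left, z up. The reader, 36 x 70 mm, 84 mm high, stands at x = +126, y = -38.5 mm; a yellow mark lies on the plate at x = +112, y = +40 mm.
- cam_axis (a point): Point on the cam's vertical axis, 50 mm above the bench, at x = +30, y = +40 mm in the station's frame. The cam is a brass disc of radius 28 mm, centre 14 mm off the axis, top 25 mm above the bench; a black dot marks its high point, a quarter turn counterclockwise of the lever. Its dark hub, radius 13 mm, rises to 70 mm.
- cam (a joint): Cam angle, rad, growing clockwise seen from above. 0: high point faces the slide, red lever points straight back (station -x); pi/2: lever points left; pi: low point faces the slide, lever points straight forward. Starts at 0.25 to 1.1; no detent or stop at pi (stops at -0.2 and 3.75); stays where left; about 2 N at the lever's end turns it. The slide passes only within 0.55 of pi.
- lever (a point): Top edge of the red lever, 50 mm from the cam's axis, 70 mm above the bench. The lever is an upright blade turning with the cam: 12 mm thick, from the hub out to 66 mm from the axis, z = 36 to 70 mm above the bench, clear below down to z = 25 mm. The point's x axis points from the lever's end to the cam's axis, y across its thickness.
- slide (a joint): Travel of the sample slide in m along the station's x: 0 at the start, 0.090 fully home against its end stops. Friction about 2 N, no spring: it stays where it is left. With the cam away from its low point it meets the brass disc after 2 to 15 mm.
- tab (a point): Centre of the top edge of the blue push tab at the rear of the slide, 85 mm above the bench. The tab is an upright plate 10 mm thick (along x), 64 mm wide (along y), z = 23 to 85 mm, moving with the slide; axes as the station's. The slide's plate is 100 x 100 mm, its top 23 mm above the bench, its rear edge flush with the tab's rear face.
- nest (a point): Centre of the floor of the round nest on the slide, 23 mm above the bench, 49 mm ahead of the middle of the tab; its grey rim has outer radius 36 mm and stands up to z = 35 mm.
- spare_mid (a point): Middle (half-way up) of a second, equal specimen jar standing on the bench to the left of the station: a bystander.
- pen_mid (a point): Middle of a blue and white marker pen, 124 mm long, 14 mm thick, lying on the bench near the front edge: a bystander.
- jar: The white specimen jar with a yellow screw lid that stands loose in the nest: lid diameter 62 mm, 69 mm high, its top 92 mm above the bench. Origin at the centre of its underside. Not to be touched.

How it is judged (in metres and radians):
On the way, in this order (a step that is already met when the one before it is completed fails the run):
1. the cam is at its low point (within 0.4 rad) while the slide is still back (under 16 mm of travel) (value of joint cam between 2.742 and 3.542 rad and value of joint slide below 0.016 m), for 0.2 s.
2. the slide is fully home (over 85 of 90 mm) with the cam at its low point (value of joint cam between 2.742 and 3.542 rad and value of joint slide above 0.085 m), for 0.2 s.
At the end, for the whole second after the job is handed in: The slide is fully home (travel over 85 of 90 mm) and at rest, the cam is within 0.4 rad of its low point, and the jar stands upright in its nest (within 8 mm of its centre, tilt under 0.15 rad, not raised more than 7 mm) (all of step 2 and velocity of joint slide below 0.01 m/s and horizontal distance between jar and nest below 0.008 m and angle between jar's own z axis and vertical below 0.15 rad and z of jar in the frame of nest below 0.007 m and linear speed of jar below 0.02 m/s); the robot touches nothing.
It fails at once if the slide is forced past the cam: over 20 mm of travel with the cam more than 0.45 rad from its low point (value of joint slide above 0.02 m and not (value of joint cam between 2.692 and 3.592 rad)).
It fails at once if the lever or the tab is gripped between the fingers ((x of the grasp point in the frame of lever between -0.014 and 0.044 m and y of the grasp point in the frame of lever between -0.004 and 0.004 m and z of the grasp point in the frame of lever between -0.06 and 0 m) or (x of the grasp point in the frame of tab between -0.004 and 0.004 m and y of the grasp point in the frame of tab between -0.032 and 0.032 m and z of the grasp point in the frame of tab between -0.06 and 0 m)).
It fails at once if the jar on the slide is touched by the robot (over 1 N) (contact force between any of the fingers, the arm and jar above 1 N).
It fails at once if the jar is lifted off its nest by over 12 mm or tipped by over 0.3 rad (z of jar in the frame of nest above 0.012 m or angle between jar's own z axis and vertical above 0.3 rad).
It fails at once if a bystander (second jar or pen) is moved by over 20 mm (distance of any of spare_mid, pen_mid from where it was at the start of the episode above 0.02 m).
It also fails if it takes over 53 s, if anything falls off the work surface, if the arm or the gripper's body presses on something with over 40 N, if the wrist force passes 120 N, or if a joint passes its speed limit or range.

## Working session

There is one attempt and no reset: what is moved stays moved. The work goes in short steps, Python scripts to look and compute and a tool call to move; the robot and the scene stay as the last step left them, time stands still between calls to the robot, and variables do not carry over. Pictures are saved under pics/ and viewed, about 8 in all and at most 12, crops included, and the job is handed in when it is done.

Besides the shell and the picture viewer there is one more tool, called after "Request:" as name([rows], argument=value, ...), one row to a line, values as JSON. arm_command: Moves the arm, as the interface text tells. Its arguments: {"type":"object","properties":{"targets":{"type":"array"}},"required":["targets"]}

```bash
mkdir -p pics; python3 - <<'E'
from rig import bot,viewer
import cv2,json
s=bot.read_state();print(s['time_s'],s['position'],s['tcp_rot'],s['force'],s['opening'])
import pickle
for n in('scene','side'):
    c=viewer.capture(n);pickle.dump(c,open(n+'0.pkl','wb'))
    cv2.imwrite(f'pics/{n}0.png',c['frame'][...,::-1])
    print(n,c['fx'],c['fy'],c['cx'],c['cy'],c['view'])
E
```

```text
0.0 [0.27867385 0.55878059 0.29127867] [[ 4.46501223e-01  8.94782109e-01 -1.27877080e-03]
 [ 8.94780499e-01 -4.46502902e-01 -1.73704047e-03]
 [-2.12524761e-03 -3.68628485e-04 -9.99997674e-01]] [-0.70259993 -0.22637546 -0.35025269] 0.9955944358144694
scene 484.2016822877322 484.2016822877322 321.8848299546898 199.92142424752754 [[ 0.57631595 -0.81721796  0.00383728 -0.2646191 ]
 [-0.53968098 -0.38410977 -0.74913559  0.34904194]
 [ 0.613681    0.42966788 -0.66240557  0.81823769]
 [ 0.          0.          0.          1.        ]]
side 379.4719333248529 379.4719333248529 321.8952430776263 200.7778662805426 [[-0.67439335  0.73827296  0.01210988  0.30604769]
 [ 0.44572952  0.42012825 -0.79045395 -0.15887968]
 [-0.58865849 -0.52767915 -0.61240174  1.28389418]
 [ 0.          0.          0.          1.        ]]
```

View pics/scene0.png

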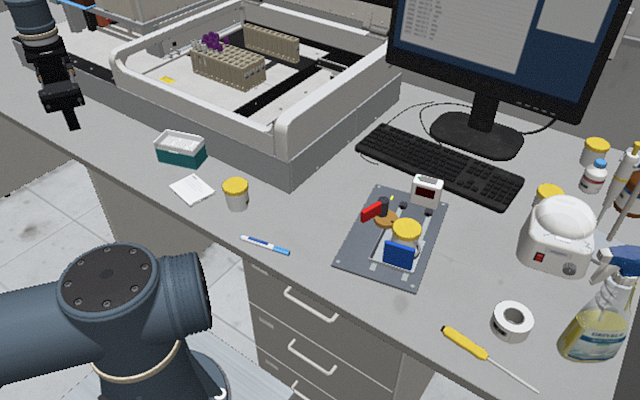

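View pics/side0.png

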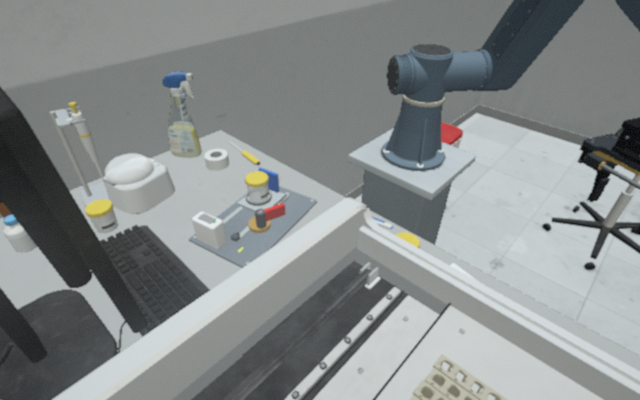

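The scene view shows the plate at about (335-450, 185-290): lever near (373,211), tab (398,255), jar (406,232). In the side view the station is near (255,220). I'll zoom in on both.

```bash
python3 - <<'E'
import cv2,pickle,numpy as np
a=pickle.load(open('scene0.pkl','rb'))['frame'][165:305,320:460,::-1]
b=pickle.load(open('side0.pkl','rb'))['frame'][160:280,185:325,::-1]
A=cv2.resize(a,(560,560),interpolation=3)
B=cv2.resize(b,(560,480),interpolation=3)
cv2.imwrite('pics/zs.png',A)
cv2.imwrite('pics/zd.png',B)
E
```

```text
(no output)
```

View pics/zs.png

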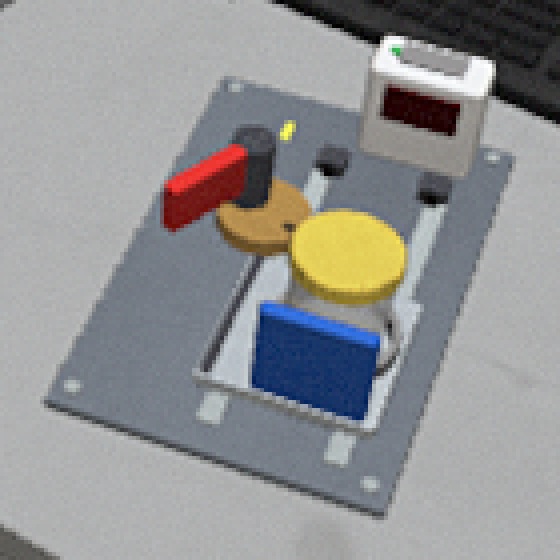

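View pics/zd.png

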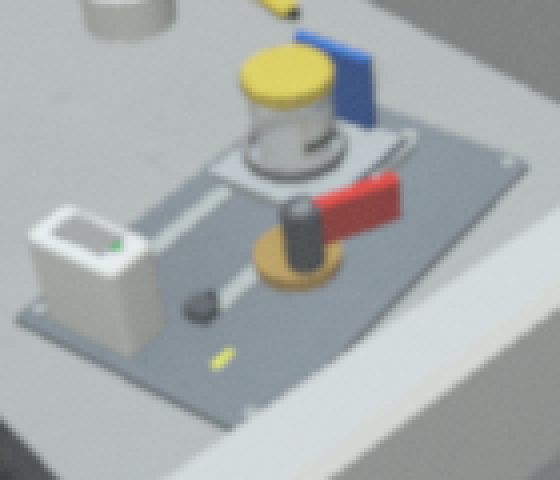

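In the zooms the plate corners are clear: scene crop FL(225,77) FR(515,157) RR(385,515) RL(45,404); side crop RL(525,165) FL(232,428) FR(18,318). The lever end and hub are also clear. I'll fit the pose.

```bash
cat > fit.py <<'E'
import pickle,numpy as np
from scipy.optimize import least_squares
C={n:pickle.load(open(n+'0.pkl','rb')) for n in('scene','side')}
off={'scene':(320,165),'side':(185,160)}
def proj(c,p):
    q=c['view']@np.append(p,1);return np.array([c['fx']*q[0]/q[2]+c['cx'],c['fy']*q[1]/q[2]+c['cy']])
L=lambda r,z:(lambda th:(.03-r*np.cos(th),.04+r*np.sin(th),z))
O=[('scene',(225,77),(.15,.095,.01)),('scene',(515,157),(.15,-.095,.01)),('scene',(385,514),(-.15,-.095,.01)),('scene',(45,404),(-.15,.095,.01)),
('scene',(288,131),(.112,.04,.01)),('scene',(255,133),(.03,.04,.07)),('scene',(172,184),L(.066,.07)),
('side',(525,165),(-.15,.095,.01)),('side',(232,428),(.15,.095,.01)),('side',(18,318),(.15,-.095,.01)),
('side',(223,358),(.112,.04,.01)),('side',(302,206),(.03,.04,.07)),('side',(397,176),L(.066,.07))]
def W(p,m):
    c,s=np.cos(p[2]),np.sin(p[2]);return np.array([p[0]+c*m[0]-s*m[1],p[1]+s*m[0]+c*m[1],m[2]])
def res(p):
    r=[]
    for n,uv,m in O:
        m=m(p[3]) if callable(m) else m
        r.append(proj(C[n],W(p,m))-(np.array(uv)/4+.0+off[n]))
    return np.ravel(r)
if __name__=='__main__':
    best=min((least_squares(res,[.6,.0,y,.6],loss='soft_l1') for y in(-1,0,1)),key=lambda s:s.cost)
    p=best.x;print(p,np.degrees(p[2]));print(res(p).reshape(-1,2).round(1).tolist())
    print('axis',W(p,(.03,.04,.05)),'lever50',W(p,L(.05,.07)(p[3])))
    # tab centre top, scene crop uv (319,322) top edge; triangulate along x,y in station at z=.085
    for n,uv in(('scene',(321,321)),('side',(334,45))):
        s=least_squares(lambda q:proj(C[n],W(p,(q[0],q[1],.085)))-(np.array(uv)/4+off[n]),[-.1,0]);print(n,'tab',s.x,W(p,(*s.x,.085)))
    for n,uv in(('scene',(349,248)),('side',(288,72))):
        s=least_squares(lambda q:proj(C[n],W(p,(q[0],q[1],.092)))-(np.array(uv)/4+off[n]),[-.1,0]);print(n,'jar',s.x,W(p,(*s.x,.092)))
    for uv in((265,245),):
        c=C['scene'];s=least_squares(lambda q:proj(c,(q[0],q[1],.007))-uv,[.4,0]);print('pen',s.x)
    c=C['scene'];s=least_squares(lambda q:proj(c,(q[0],q[1],.069))-(235,186),[.4,0]);print('spare top',s.x)
E
python3 fit.py
```

```text
[ 0.58090629 -0.11736909  0.20048884  0.52446738] 11.48716431541534
[[-0.3, -1.1], [0.4, -1.1], [0.3, -0.6], [-0.6, -1.8], [-0.1, -0.0], [-0.0, 1.3], [-1.5, 0.1], [0.8, -2.1], [4.6, 0.9], [-2.1, -2.0], [-0.8, -0.9], [-1.2, -0.9], [-0.3, -1.3]]
axis [ 0.60233943 -0.07219586  0.05      ] lever50 [ 0.55494061 -0.05627883  0.07      ]
scene tab [-0.10675286 -0.03888881] [ 0.4840364  -0.17673859  0.085     ]
side tab [-0.10331767 -0.03194135] [ 0.48601921 -0.16924618  0.085     ]
scene jar [-0.05719644 -0.03831685] [ 0.53248626 -0.16630901  0.092     ]
side jar [-0.05342877 -0.03101025] [ 0.53472337 -0.15839844  0.092     ]
pen [0.37838574 0.09956558]
spare top [0.44151441 0.23960882]
```

```bash
cat > plan.py <<'E'
import numpy as np
from rig import bot
from fit import W
from scipy.spatial.transform import Rotation as Ro
P=[0.5809,-0.1174,0.2005]
def rows(pts,yaw_st=90):
    """pts: station x,y,tip z (mm); prints the row offsets (cm) and turn"""
    s=bot.read_state();R=np.array(s['tcp_rot']);p=np.array(s['position'])
    a=P[2]+np.radians(yaw_st);c,n=np.cos(a),np.sin(a)
    T=np.array([[c,n,0],[n,-c,0],[0,0,-1.]])
    print('t',s['time_s'],'pos',p.round(4),'F',np.round(s['force'],1),'rot',Ro.from_matrix(R.T@T).as_rotvec(degrees=True).round(1))
    for x,y,z in pts:
        w=W(P,(x/1e3,y/1e3,z/1e3+.07));print((x,y,z),(100*R.T@(w-p)).round(2).tolist())
    d=p-[P[0],P[1],0];c,n=np.cos(P[2]),np.sin(P[2]);print('tip st',(1e3*np.array([c*d[0]+n*d[1],-n*d[0]+c*d[1],d[2]-.07])).round(1))
E
python3 -c "
from plan import *
rows([(-30,42,200),(-30,42,120)])"
```

```text
t 0.1 pos [0.2787 0.5588 0.2914] F [-0.  -0.3 -0.2] rot [ -0.1   0.1 -38. ]
(-30, 42, 200) [-45.55, 52.28, 2.21]
(-30, 42, 120) [-45.54, 52.29, 10.21]
tip st [-161.5  722.9  221.4]
```

Request:
arm_command([
  {"rot": [0, 0, -8], "offset": [-3, 3.5, 0], "gripper": 1},
  {"rot": [0, 0, -16], "offset": [-6, 7, 0], "gripper": 1},
  {"rot": [0, 0, -24], "offset": [-9, 10.5, 0], "gripper": 1},
  {"rot": [0, 0, -32], "offset": [-12, 14, 0], "gripper": 1},
  {"rot": [0, 0, -38], "offset": [-15, 17.5, 0], "gripper": 1},
  {"rot": [0, 0, -38], "offset": [-18, 21, 0], "gripper": 1},
  {"rot": [0, 0, -38], "offset": [-21, 24.5, 0], "gripper": 1},
  {"rot": [0, 0, -38], "offset": [-24, 28, 0], "gripper": 1},
])

```text
time_s: 0.9
position: [0.4226, 0.2177, 0.2921]
tcp_rot: [[-0.199, 0.98, -0.0], [0.98, 0.199, -0.0], [0.0, -0.0, -1.0]]
force: [1.8, 0.4, 0.3]
opening: 0.356
```

```bash
python3 -c "
from plan import *
rows([(-30,42,200),(-30,42,120)])"
```

```text
t 0.9 pos [0.4226 0.2177 0.2921] F [1.8 0.4 0.3] rot [-0. -0.  0.]
(-30, 42, 200) [-31.79, 5.84, 2.21]
(-30, 42, 120) [-31.79, 5.84, 10.21]
tip st [-88.4 359.9 222.1]
```

Request:
arm_command([
  {"rot": [0, 0, 0], "offset": [-4.5, 0.8, 0], "gripper": 1},
  {"rot": [0, 0, 0], "offset": [-9, 1.6, 0], "gripper": 1},
  {"rot": [0, 0, 0], "offset": [-13.5, 2.4, 0.5], "gripper": 1},
  {"rot": [0, 0, 0], "offset": [-18, 3.2, 2], "gripper": 1},
  {"rot": [0, 0, 0], "offset": [-22.5, 4.1, 4], "gripper": 1},
  {"rot": [0, 0, 0], "offset": [-27, 5, 6], "gripper": 1},
  {"rot": [0, 0, 0], "offset": [-31, 5.8, 8.5], "gripper": 1},
  {"rot": [0, 0, 0], "offset": [-31.8, 5.8, 10.2], "gripper": 1},
])

```text
time_s: 1.7
position: [0.5447, -0.0852, 0.1887]
tcp_rot: [[-0.195, 0.981, 0.002], [0.981, 0.195, -0.002], [-0.002, 0.002, -1.0]]
force: [0.3, 0.4, 0.0]
opening: 0.004
```

```bash
python3 -c "
from plan import *
rows([(-30,42,120),(-30,42,48)])
from rig import viewer
import cv2,numpy as np
a=viewer.capture('scene')['frame'][80:320,280:480,::-1];b=viewer.capture('wrist')['frame'][...,::-1]
cv2.imwrite('pics/w1.png',np.hstack([cv2.resize(a,(400,480),interpolation=3),cv2.resize(b,(400,250)).repeat(1,0) if 0 else cv2.copyMakeBorder(cv2.resize(b,(400,250)),0,230,0,0,0)]))"
```

```text
t 1.7 pos [ 0.5447 -0.0852  0.1887] F [0.3 0.4 0. ] rot [ 0.1  0.1 -0.2]
(-30, 42, 120) [0.32, -0.1, -0.13]
(-30, 42, 48) [0.34, -0.11, 7.07]
tip st [-29.   38.8 118.7]
```

View pics/w1.png

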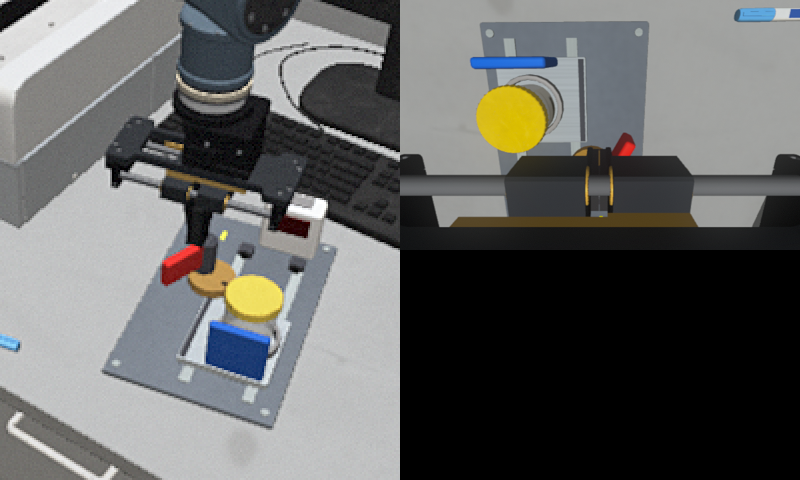

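The fingers (wrist view ~(600,190)) are on the jar side of the lever (end ~(628,145)), clear of the jar (515,118). I'll go straight down.

Request:
arm_command([
  {"rot": [0, 0, 0], "offset": [0, 0, 2.5], "gripper": 1},
  {"rot": [0, 0, 0], "offset": [0.1, 0, 5], "gripper": 1},
  {"rot": [0, 0, 0], "offset": [0.1, 0, 7], "gripper": 1},
  {"rot": [0, 0, 0], "offset": [0.1, 0, 7], "gripper": 1},
])

```text
time_s: 2.2
position: [0.5406, -0.0779, 0.1188]
tcp_rot: [[-0.2, 0.98, -0.005], [0.98, 0.2, 0.002], [0.003, -0.005, -1.0]]
force: [-0.5, 0.1, -0.4]
opening: 0.008
```

```bash
cat >> plan.py <<'E'
def arc(ths,lag,r=50,z=48):
    o=[]
    for t in ths:
        o.append((30-r*np.cos(t)-lag*np.sin(t),40+r*np.sin(t)-lag*np.cos(t),z))
    return [tuple(np.round(q,1)) for q in o]
E
python3 -c "
from plan import *
rows(arc(np.arange(.5,3.2,.2).tolist()+[3.14],21))"
```

```text
t 2.2 pos [ 0.5406 -0.0779  0.1188] F [-0.5  0.1 -0.4] rot [-0.3 -0.2  0.1]
(np.float64(-23.9), np.float64(45.5), np.float64(48.0)) [-0.12, 0.78, 0.08]
(np.float64(-21.8), np.float64(56.1), np.float64(48.0)) [0.94, 0.99, 0.08]
(np.float64(-17.5), np.float64(66.1), np.float64(48.0)) [1.94, 1.42, 0.08]
(np.float64(-11.4), np.float64(75.0), np.float64(48.0)) [2.83, 2.03, 0.08]
(np.float64(-3.6), np.float64(82.6), np.float64(48.0)) [3.58, 2.81, 0.08]
(np.float64(5.5), np.float64(88.4), np.float64(48.0)) [4.16, 3.72, 0.08]
(np.float64(15.6), np.float64(92.3), np.float64(48.0)) [4.55, 4.73, 0.08]
(np.float64(26.3), np.float64(94.1), np.float64(48.0)) [4.73, 5.8, 0.07]
(np.float64(37.1), np.float64(93.8), np.float64(48.0)) [4.7, 6.88, 0.07]
(np.float64(47.7), np.float64(91.3), np.float64(48.0)) [4.45, 7.94, 0.06]
(np.float64(57.5), np.float64(86.7), np.float64(48.0)) [3.99, 8.92, 0.05]
(np.float64(66.2), np.float64(80.4), np.float64(48.0)) [3.36, 9.79, 0.05]
(np.float64(73.5), np.float64(72.4), np.float64(48.0)) [2.56, 10.52, 0.04]
(np.float64(79.1), np.float64(63.1), np.float64(48.0)) [1.63, 11.08, 0.04]
(np.float64(80.0), np.float64(61.1), np.float64(48.0)) [1.43, 11.17, 0.04]
tip st [-31.7  46.7  48.8]
```

Request:
arm_command([
  {"rot": [0, 0, 0], "offset": [0, 0.8, 0], "gripper": 1},
  {"rot": [0, 0, 0], "offset": [0.9, 1, 0], "gripper": 1},
  {"rot": [0, 0, 0], "offset": [1.9, 1.4, 0], "gripper": 1},
  {"rot": [0, 0, 0], "offset": [2.8, 2, 0], "gripper": 1},
  {"rot": [0, 0, 0], "offset": [3.6, 2.8, 0], "gripper": 1},
  {"rot": [0, 0, 0], "offset": [4.2, 3.7, 0], "gripper": 1},
  {"rot": [0, 0, 0], "offset": [4.5, 4.7, 0], "gripper": 1},
  {"rot": [0, 0, 0], "offset": [4.7, 5.8, 0], "gripper": 1},
])

```text
time_s: 3.0
position: [0.5895, -0.0211, 0.1199]
tcp_rot: [[-0.2, 0.98, -0.003], [0.98, 0.2, 0.001], [0.001, -0.003, -1.0]]
force: [-3.7, -1.0, -0.1]
opening: 0.004
```

```bash
python3 -c "
from plan import *
rows(arc(np.arange(2.1,3.2,.2).tolist()+[3.14],21))
from rig import viewer
import cv2,numpy as np
a=viewer.capture('scene')['frame'][80:320,280:480,::-1];b=viewer.capture('wrist')['frame'][...,::-1]
cv2.imwrite('pics/w2.png',np.hstack([cv2.resize(a,(400,480),interpolation=3),cv2.copyMakeBorder(cv2.resize(b,(400,250)),0,230,0,0,0)]))"
```

```text
t 3.0 pos [ 0.5895 -0.0211  0.1199] F [-3.7 -1.  -0.1] rot [-0.2 -0.1  0. ]
(np.float64(37.1), np.float64(93.8), np.float64(48.0)) [0.12, 0.95, 0.19]
(np.float64(47.7), np.float64(91.3), np.float64(48.0)) [-0.13, 2.01, 0.18]
(np.float64(57.5), np.float64(86.7), np.float64(48.0)) [-0.59, 2.99, 0.18]
(np.float64(66.2), np.float64(80.4), np.float64(48.0)) [-1.23, 3.86, 0.18]
(np.float64(73.5), np.float64(72.4), np.float64(48.0)) [-2.03, 4.59, 0.18]
(np.float64(79.1), np.float64(63.1), np.float64(48.0)) [-2.96, 5.15, 0.17]
(np.float64(80.0), np.float64(61.1), np.float64(48.0)) [-3.16, 5.24, 0.17]
tip st [27.6 92.6 49.9]
```

View pics/w2.png

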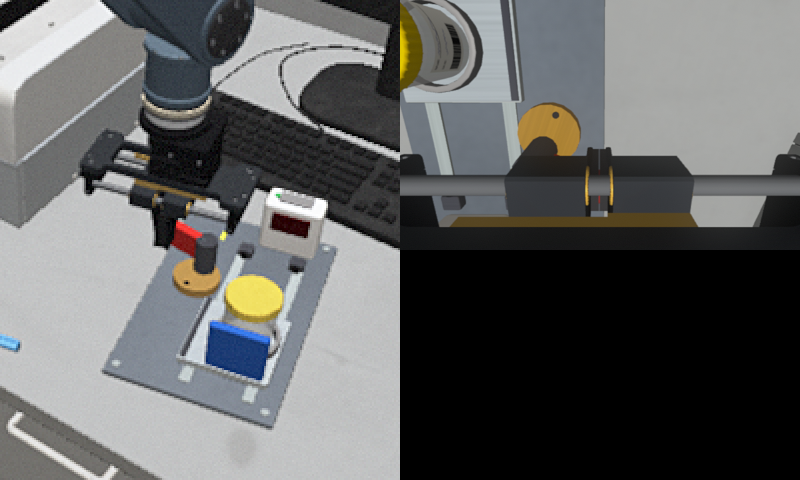

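The lever is turning: the dot now faces rearward (wrist (556,115)), so the cam is past π/2. The jar and slide haven't moved. Continuing.

Request:
arm_command([
  {"rot": [0, 0, 0], "offset": [0.1, 0.9, 0.1], "gripper": 1},
  {"rot": [0, 0, 0], "offset": [-0.1, 2, 0.1], "gripper": 1},
  {"rot": [0, 0, 0], "offset": [-0.6, 3, 0.1], "gripper": 1},
  {"rot": [0, 0, 0], "offset": [-1.2, 3.8, 0.1], "gripper": 1},
  {"rot": [0, 0, 0], "offset": [-2, 4.6, 0.1], "gripper": 1},
  {"rot": [0, 0, 0], "offset": [-2.6, 5, 0.1], "gripper": 1},
  {"rot": [0, 0, 0], "offset": [-3.1, 5.2, 0.1], "gripper": 1},
  {"rot": [0, 0, 0], "offset": [-3.1, 5.2, 0.1], "gripper": 1},
])

```text
time_s: 3.9
position: [0.6482, -0.0432, 0.1195]
tcp_rot: [[-0.198, 0.98, 0.003], [0.98, 0.198, -0.001], [-0.001, 0.002, -1.0]]
force: [0.7, -0.6, 0.6]
opening: 0.01
```

```bash
python3 -c "
from plan import *
rows([(80,61,48),(80,80,48),(80,80,130)])
from rig import viewer
import cv2,numpy as np
a=viewer.capture('scene')['frame'][80:320,280:480,::-1];b=viewer.capture('wrist')['frame'][...,::-1]
c=viewer.capture('side')['frame'][160:280,185:325,::-1]
cv2.imwrite('pics/w3.png',np.hstack([cv2.resize(a,(400,480),interpolation=3),np.vstack([b[:,100:500][:200],cv2.resize(c,(400,343))[:280]])]))"
```

```text
t 3.9 pos [ 0.6482 -0.0432  0.1195] F [ 0.7 -0.6  0.6] rot [ 0.1  0.1 -0.1]
(80, 61, 48) [0.17, -0.07, 0.15]
(80, 80, 48) [2.07, -0.07, 0.15]
(80, 80, 130) [2.06, -0.05, -8.05]
tip st [80.7 59.3 49.5]
```

View pics/w3.png

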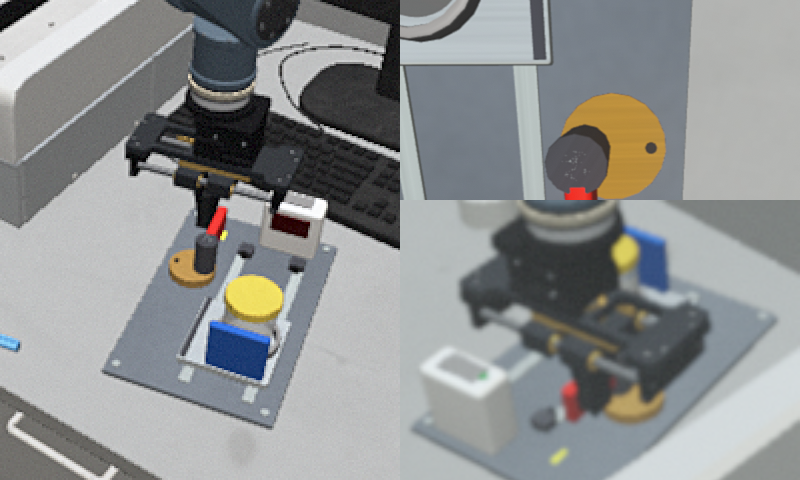

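The wrist view shows the dot (651,148) directly left of the disc centre (613,145), and the lever points forward. The cam is close to π and the slide is still back. I'll retreat and go behind the tab.

Request:
arm_command([
  {"rot": [0, 0, 0], "offset": [1, 0, 0], "gripper": 1},
  {"rot": [0, 0, 0], "offset": [2.5, 0, 0], "gripper": 1},
  {"rot": [0, 0, 0], "offset": [2.5, 0, -3], "gripper": 1},
  {"rot": [0, 0, 0], "offset": [2.5, 0, -7], "gripper": 1},
  {"rot": [0, 0, 0], "offset": [2.5, 0, -10], "gripper": 1},
  {"rot": [0, 0, 0], "offset": [0, -4, -11], "gripper": 1},
  {"rot": [0, 0, 0], "offset": [-2, -8, -11], "gripper": 1},
  {"rot": [0, 0, 0], "offset": [-4, -12, -11], "gripper": 1},
])

```text
time_s: 4.85
position: [0.5362, -0.1042, 0.2301]
tcp_rot: [[-0.202, 0.979, 0.002], [0.979, 0.202, -0.001], [-0.001, 0.001, -1.0]]
force: [0.7, -1.0, -0.1]
opening: 0.005
```

```bash
python3 -c "
from plan import *
rows([(-150,-38,160),(-150,-38,50)])"
```

```text
t 4.85 pos [ 0.5362 -0.1042  0.2301] F [ 0.7 -1.  -0.1] rot [0.1 0.1 0.1]
(-150, -38, 160) [-5.96, -10.9, -0.0]
(-150, -38, 50) [-5.95, -10.91, 11.0]
tip st [-41.2  21.9 160.1]
```

Request:
arm_command([
  {"rot": [0, 0, 0], "offset": [-2, -3.7, 0], "gripper": 1},
  {"rot": [0, 0, 0], "offset": [-4, -7.4, 0], "gripper": 1},
  {"rot": [0, 0, 0], "offset": [-6, -11, 0], "gripper": 1},
  {"rot": [0, 0, 0], "offset": [-6, -11, 1], "gripper": 1},
  {"rot": [0, 0, 0], "offset": [-6, -11, 4.5], "gripper": 1},
  {"rot": [0, 0, 0], "offset": [-6, -11, 8], "gripper": 1},
  {"rot": [0, 0, 0], "offset": [-6, -11, 10.8], "gripper": 1},
  {"rot": [0, 0, 0], "offset": [-6, -11, 10.8], "gripper": 1},
])

```text
time_s: 5.65
position: [0.4403, -0.1833, 0.1183]
tcp_rot: [[-0.2, 0.98, -0.006], [0.98, 0.2, 0.005], [0.006, -0.005, -1.0]]
force: [-0.3, 0.6, 0.2]
opening: 0.008
```

```bash
python3 -c "
from plan import *
rows([(-126,-38.5,50),(-30,-38.5,50)])
from rig import viewer
import cv2,numpy as np
a=viewer.capture('scene')['frame'][80:320,280:480,::-1];b=viewer.capture('wrist')['frame'][...,::-1]
c=viewer.capture('side')['frame'][160:280,185:325,::-1]
cv2.imwrite('pics/w4.png',np.hstack([cv2.resize(a,(400,480),interpolation=3),np.vstack([b[:,100:500][:200],cv2.resize(c,(400,343))[:280]])]))"
```

```text
t 5.65 pos [ 0.4403 -0.1833  0.1183] F [-0.3  0.6  0.2] rot [-0.3 -0.3  0.1]
(-126, -38.5, 50) [-0.19, 2.49, -0.18]
(-30, -38.5, 50) [-0.2, 12.09, -0.23]
tip st [-150.9  -36.6   48.3]
```

View pics/w4.png

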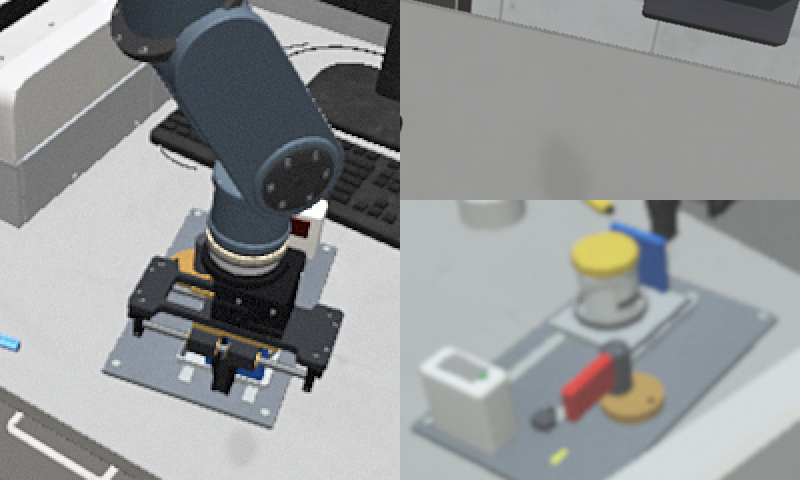

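The side view shows the lever pointing straight forward and the fingers behind the blue tab. Pushing gently.

Request:
arm_command([
  {"rot": [0, 0, 0], "offset": [-0.1, 1, 0], "gripper": 1},
  {"rot": [0, 0, 0], "offset": [-0.1, 1.8, 0], "gripper": 1},
  {"rot": [0, 0, 0], "offset": [-0.1, 2.4, 0], "gripper": 1},
  {"rot": [0, 0, 0], "offset": [-0.1, 3, 0], "gripper": 1},
  {"rot": [0, 0, 0], "offset": [-0.1, 3.7, 0], "gripper": 1},
  {"rot": [0, 0, 0], "offset": [-0.1, 4.4, 0], "gripper": 1},
  {"rot": [0, 0, 0], "offset": [-0.1, 5.1, 0], "gripper": 1},
  {"rot": [0, 0, 0], "offset": [-0.1, 5.8, 0], "gripper": 1},
])

```text
time_s: 6.6
position: [0.4986, -0.1749, 0.1211]
tcp_rot: [[-0.199, 0.98, -0.001], [0.98, 0.199, 0.001], [0.001, -0.001, -1.0]]
force: [-3.1, -1.4, 2.0]
opening: 0.005
```

```bash
python3 -c "
from plan import *
rows([(-38,-38.5,50),(-30,-38.5,50)])"
```

```text
t 6.6 pos [ 0.4986 -0.1749  0.1211] F [-3.1 -1.4  2. ] rot [-0.1 -0.  -0. ]
(-38, -38.5, 50) [0.15, 5.41, 0.11]
(-30, -38.5, 50) [0.15, 6.21, 0.11]
tip st [-92.1 -40.   51.1]
```

Request:
arm_command([
  {"rot": [0, 0, 0], "offset": [0.1, 0.7, 0], "gripper": 1},
  {"rot": [0, 0, 0], "offset": [0.1, 1.4, 0], "gripper": 1},
  {"rot": [0, 0, 0], "offset": [0.1, 2.1, 0], "gripper": 1},
  {"rot": [0, 0, 0], "offset": [0.1, 2.8, 0], "gripper": 1},
  {"rot": [0, 0, 0], "offset": [0.1, 3.5, 0], "gripper": 1},
  {"rot": [0, 0, 0], "offset": [0.1, 4.2, 0], "gripper": 1},
  {"rot": [0, 0, 0], "offset": [0.1, 4.7, 0], "gripper": 1},
  {"rot": [0, 0, 0], "offset": [0.1, 5, 0], "gripper": 1},
])

```text
time_s: 7.4
position: [0.5479, -0.1641, 0.1212]
tcp_rot: [[-0.199, 0.98, 0.0], [0.98, 0.199, 0.0], [-0.0, 0.0, -1.0]]
force: [-1.4, -2.7, -0.4]
opening: 0.002
```

Request:
arm_command([
  {"rot": [0, 0, 0], "offset": [0, 0.2, 0], "gripper": 1},
  {"rot": [0, 0, 0], "offset": [0, 0.4, 0], "gripper": 1},
  {"rot": [0, 0, 0], "offset": [0, 0.6, 0], "gripper": 1},
  {"rot": [0, 0, 0], "offset": [0, 0.6, 0], "gripper": 1},
])

```text
time_s: 7.8
position: [0.5534, -0.163, 0.1212]
tcp_rot: [[-0.199, 0.98, 0.0], [0.98, 0.199, 0.0], [0.0, 0.0, -1.0]]
force: [-1.3, -0.6, -0.4]
opening: 0.006
```

```bash
python3 -c "
from plan import *
rows([(-38,-38.5,50),(-30,-38.5,50)])"
```

```text
t 7.8 pos [ 0.5534 -0.163   0.1212] F [-1.3 -0.6 -0.4] rot [ 0. -0. -0.]
(-38, -38.5, 50) [0.07, -0.2, 0.12]
(-30, -38.5, 50) [0.07, 0.6, 0.12]
tip st [-36.  -39.2  51.2]
```

Request:
arm_command([
  {"rot": [0, 0, 0], "offset": [0, 0.2, 0], "gripper": 1},
  {"rot": [0, 0, 0], "offset": [0, 0.4, 0], "gripper": 1},
  {"rot": [0, 0, 0], "offset": [0, 0.4, 0], "gripper": 1},
])

```text
time_s: 8.1
position: [0.5573, -0.1621, 0.1212]
tcp_rot: [[-0.199, 0.98, 0.0], [0.98, 0.199, 0.0], [0.0, 0.0, -1.0]]
force: [-0.8, -0.5, -1.0]
opening: 0.004
```

Request:
arm_command([
  {"rot": [0, 0, 0], "offset": [0, 0.2, 0], "gripper": 1},
  {"rot": [0, 0, 0], "offset": [0, 0.3, 0], "gripper": 1},
  {"rot": [0, 0, 0], "offset": [0, 0.3, 0], "gripper": 1},
])

```text
time_s: 8.4
position: [0.5579, -0.162, 0.1213]
tcp_rot: [[-0.2, 0.98, -0.005], [0.98, 0.2, 0.0], [0.001, -0.005, -1.0]]
force: [-7.6, -3.1, 3.6]
opening: 0.008
```

Request:
arm_command([
  {"rot": [0, 0, 0], "offset": [0, 0.2, 0], "gripper": 1},
  {"rot": [0, 0, 0], "offset": [0, 0.2, 0], "gripper": 1},
  {"rot": [0, 0, 0], "offset": [0, 0.2, 0], "gripper": 1},
])

```text
time_s: 8.7
position: [0.5582, -0.1619, 0.1213]
tcp_rot: [[-0.201, 0.98, -0.009], [0.98, 0.201, 0.0], [0.002, -0.009, -1.0]]
force: [-11.9, -6.5, 6.6]
opening: 0.005
```

Request:
arm_command([
  {"rot": [0, 0, 0], "offset": [0, -1, 0], "gripper": 1},
  {"rot": [0, 0, 0], "offset": [0, -2.5, 0], "gripper": 1},
  {"rot": [0, 0, 0], "offset": [0, -5, 0], "gripper": 1},
  {"rot": [0, 0, 0], "offset": [0, -9, 0], "gripper": 1},
  {"rot": [0, 0, 0], "offset": [0, -10, -4], "gripper": 1},
  {"rot": [0, 0, 0], "offset": [0, -10, -8], "gripper": 1},
  {"rot": [0, 0, 0], "offset": [0, -10, -12], "gripper": 1},
  {"rot": [0, 0, 0], "offset": [0, -10, -12], "gripper": 1},
])

```text
time_s: 9.5
position: [0.4672, -0.183, 0.2465]
tcp_rot: [[-0.199, 0.98, 0.012], [0.98, 0.199, -0.007], [-0.009, 0.011, -1.0]]
force: [1.1, -0.3, 0.4]
opening: 0.003
```

```bash
python3 -c "
from plan import *
rows([(-150,-38.5,150)])
from rig import viewer
import cv2,numpy as np
a=viewer.capture('scene')['frame'][80:320,280:480,::-1]
c=viewer.capture('side')['frame'][160:280,185:325,::-1]
cv2.imwrite('pics/w5.png',np.hstack([cv2.resize(a,(400,480),interpolation=3),cv2.resize(c,(400,480),interpolation=3)[:480]]) if 0 else np.hstack([cv2.resize(a,(240,288)),cv2.resize(c,(560,480))[:288+192][:480][:288] if 0 else cv2.resize(c,(336,288),interpolation=3)]))"
```

```text
t 9.5 pos [ 0.4672 -0.183   0.2465] F [ 1.1 -0.3  0.4] rot [ 0.6  0.5 -0. ]
(-150, -38.5, 150) [0.34, -2.58, 2.62]
tip st [-124.5  -41.6  176.5]
```

View pics/w5.png

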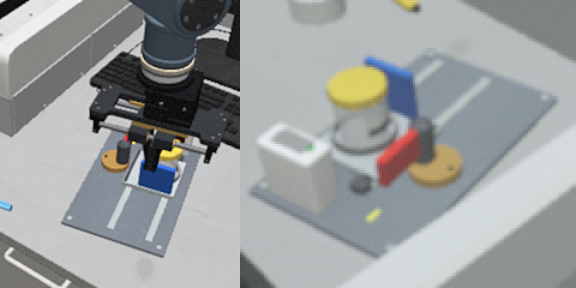

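```bash
python3 -c "
from fit import *
p=[0.5809,-0.1174,0.2005]
for uv in((268.5,171.2),(247.5,190.4)):
    print(least_squares(lambda q:proj(C['side'],W(p,(q[0],q[1],.085)))-uv,[-.1,0]).x)
from rig import ticket,bot
s=bot.read_state();print(s['force'])
"
```

```text
[-0.10350356 -0.03206169]
[-0.00454221 -0.02334771]
[ 0.12798865 -0.71687705 -0.35355902]
```

```bash
python3 -c "
from rig import ticket
print(ticket.hand_in())"
```

```text
the job is handed in; nothing more can be done
None
```

I turned the lever clockwise with closed fingers until it pointed straight forward. Then I backed off, pushed the slide by its blue tab until it hit its stops, and retreated clear. I handed the job in at about 9.6 s; the hand-in reports no verdict.

- **Cam:** before the push, the wrist picture had the black dot pointing directly away from the slide and the lever forward, which is close to pi. The slide was still back then. In the last picture the lever still points forward.
- **Slide:** the fingers stopped advancing while the force rose from about 1 to about 15 N, which means the end stop. The side picture gave about 99 mm of travel. That is more than the possible 90 mm, but this reading is only good to about 1 cm. The final finger position fits 90 mm.
- **Jar and contact:** the jar stands upright in its nest, and the robot ended clear with about zero force. I judged the jar by eye and did not measure its centring in the nest.
- **Bystanders:** I did not re-measure the pen and the spare jar. The arm passed well above the spare jar and did not go near the pen.

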